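# Reset the tripped breaker on the bench power box

### The arm

A 6-joint arm with a two-finger parallel gripper is mounted at the origin on the work surface. World frame = base frame: x ahead of the robot, y to its left, z up, the work surface at z = 0. Lengths are in m, angles in rad, forces in N, time in s.
With the tool pointing down it reaches from about 0.375 to 0.975 m from the base axis. Payload 3.8 kg.
Tool frame: the origin (TCP) lies midway between the tips of the shut fingers; the grasp point (between the pads) lies 19 mm behind it; z points along the fingers, y is the direction in which the jaws open and shut (so a half turn about z gives the same grasp; the last joint's range is limited). The gripper opens to 88 mm and grips with 3 to 60 N. Pads are 18 mm wide; open, the fingers measure 123 mm over their backs; the gripper's body (75 mm by 187 mm) begins 45 mm behind the grasp point.
Start: joints at [1.063, 0.264, 1.604, -0, 1.274, -0.037], TCP at [0.306, 0.602, 0.239] pointing down, gripper open.
Joint ranges: [-2.63, 2.63], [-0.94, 2.18], [0.31, 2.57], [-1.31, 4.45], [0, 2.66], [-2.55, 2.55]. Speed limits (rad/s): [2.57, 2.57, 3.14, 3.14, 3.14, 3.14].

### API

Orientations are given as a unit quaternion [x, y, z, w].
In Python, from workcell import r gives the robot as it stands. The module is installed in compiled form; this text tells all that it offers.
- The arm moves only by the tool drive_tool, never from a script. Its argument "increments" is a list that holds one entry, the list of rows, each a list of 7 numbers: the turn, a rotation vector about the tool's x, y, z in degrees, then the shift along the tool's x, y, z in m, then the finger opening in m, from 0 to 0.0881. In form: [[[rx, ry, rz, x, y, z, gripper], ...]]. A call has 1 to 20 rows; each row is the pose to reach, as a shift and turn from the pose commanded when the call began, along the tool's axes at that moment; what a row does not reach only later rows make up. A row lasts 1/10 s, in which the tool goes at most 50 mm and 8.59 degrees, less where a joint would pass 70% of its speed; a pose out of reach is approached as far as the arm can. A call with a gripper value outside its range is refused whole. The fingers move at their own pace and stop on an object; "force" is the grip in N (left out, the last holds). Time passes only in rows, so rows that repeat a pose let the fingers close. It gives the time, the measured TCP pose, the force and the opening at its end, in the units of the state.
- r.get_state(): the state, without advancing time (a new reading comes with each control period).
- r.get_image(name): name is "side" or "top"; returns a dict with "image" (480x640x3 uint8, blue, green, red), "fx", "fy", "cx", "cy" (pixels), "k1" (the pictures are not rectified: a ray, as slopes to the right and down, at radius r is drawn at 1 + k1 r^2 times it, then the intrinsics apply), "T" (4x4, takes a point from camera to world coordinates). Camera axes: x right, y down, z forward; pixel columns grow to the right and rows downward; lengths in m; the calibration is good to about 2 mm. A picture is of the moment at which its call begins. There is no depth.
- r.close_job(): hands the job in, once; it reports no verdict.
The state is a dict: "time": time; "qpos": joint angles; "joint_vel": joint speeds; "tau": joint torques, N m; "tcp_pos": TCP position; "eef_rot": TCP orientation; "force": force on the tool from outside, world axes, zero at the start; "moment": the same for the moment, N m; "gripper_width": finger opening in m.
Only numpy, scipy, OpenCV 4.12 (cv2) and the standard library are available. Lean on these libraries where they do the work, as an engineer would, in place of code of your own. Each camera call takes 0.05 s, during which the arm holds its last target.

### The job

One of the three breakers on the bench power box has tripped: its lever stands near the middle of its slot. Reset it: push that lever fully off, against the reset spring until the catch gives, then throw it fully on past its click so that it stays on, and let go. Be gentle with the plastic lever (never more than about 18 N), leave the other two levers as they are and do not disturb the things lying about.

Things in the scene. Friction and masses are not known exactly. Their poses are not given: they have to be found in the camera images.
- panel: Grey steel power box lying on the bench, 270 (x) x 290 (y) x 70 mm high, fixed. Origin: centre of its underside, on the bench. Its +x points away from the robot at zero yaw. On top, three like black breakers, 150 (x) x 74 (y) x 35 mm, side by side at 80 mm pitch along the box's y, centred in x; their upper faces are 105 mm above the bench.
- trip_breaker: The tripped breaker (may stand in any of the three places). Origin: centre of its underside, 70 mm above the bench; axes parallel to the box's. Its lever's pivot axis runs along y, through the point 22 mm above this origin (92 mm above the bench). Any push, pinch or other touch by the robot on this breaker or its lever must stay under 21 N.
- trip_lever (a joint): Angle of the tripped breaker's lever, rad: 0 upright, positive leaning to the box's +x (ON), negative to -x (OFF). Grey bar 12 mm thick along the swing (x of the box), 24 mm wide across it, 90 mm from pivot to tip. Starts within -0.06..0.01, end stops -0.75 and 0.65; stays where left (about 1 N of friction). While tripped, a solid block stops it towards ON at 0.05 to 0.43: do not force it.
- trip_lever_tip (a point): Middle of the upper end of the tripped breaker's lever, 90 mm from the pivot (182 mm above the bench when upright). Push on the upper half of the lever. Forces given here are level pushes 58 mm above the pivot (150 mm above the bench); nearer the pivot they grow in proportion.
- trip_slot_off (a point): OFF end of its slot, on the case top, 50 mm from the slot's middle. Going OFF the lever is free to a hidden angle, -0.12 to -0.52, different each time; there the reset spring begins at about 3 N, rising 3 N per mm. The catch gives 3 mm further, at 11 to 14 N (-0.17 to -0.57), unseen and unheard; a steady 15 to 17 N makes sure. Let go, the lever springs back a little.
- trip_slot_on (a point): ON end of its slot, on the case top, 50 mm from the slot's middle. Once reset, the lever swings freely towards ON up to a click that begins at about 0.25 and needs 7 to 9 N; beyond 0.42 it jumps on by itself to 0.57 or more and stays there.
- on_lever (a joint): Angle of a neighbouring breaker's lever, same shape and meaning; it is ON (0.58 to 0.64) and must stay ON.
- on_lever_tip (a point): Middle of the upper end of the lever that is ON.
- off_lever (a joint): Angle of the other neighbour's lever, same shape and meaning; it is OFF on purpose (-0.66 to -0.58) and must stay OFF.
- off_lever_tip (a point): Middle of the upper end of the lever that is OFF.
- pencil: Bystander: carpenter's pencil, 150 mm long (along its x), 7 mm thick, loose on the box's top along its front (robot side) edge. Origin: centre of its underside.
- tape_roll: Bystander: roll of paper tape lying flat, 90 mm across, 24 mm high, loose on the bench. Origin: centre of its underside.
- bracket: Bystander: L-shaped wooden bracket, 100 x 35 x 98 mm high, loose on the bench. Origin: centre of its underside.
- screwdriver: Bystander: screwdriver, 200 mm long along its x, loose on the box's top along its rear edge, 30 mm high at most.
- screw_jar: Bystander: clear jar with a steel lid, 64 mm across, 85 mm high, loose on the bench behind the box. Origin: centre of its underside.
- offcut: Bystander: plywood offcut, 140 x 45 x 19 mm, loose on the bench behind the box. Origin: centre of its underside.

How it is judged:
On the way, in this order (a step that is already met when the one before it is completed fails the run):
1. the tripped lever is pushed off, against its reset spring (value of joint trip_lever below -0.15 rad), for 0.05 s.
2. the lever is thrown on (value of joint trip_lever above 0.52 rad), for 0.2 s.
At the end, for the whole second after the job is handed in: The tripped lever rests on, past its click (more than 0.52 rad towards ON), by itself; the lever that was ON is still beyond 0.5 rad ON and the one that was OFF still beyond 0.5 rad OFF (value of joint trip_lever above 0.52 rad and velocity of joint trip_lever between -0.05 and 0.05 rad/s and value of joint on_lever above 0.5 rad and value of joint off_lever below -0.5 rad); the robot touches nothing.
It fails at once if the robot presses on the tripped breaker or its lever with more than 21 N (contact force between any of the fingers, the arm and trip_breaker above 21 N).
It fails at once if a neighbouring lever is moved out of its ON or OFF place (value of joint on_lever below 0.5 rad or value of joint off_lever above -0.5 rad).
It fails at once if a bystander is disturbed (moved more than 30 mm) (distance of any of pencil, tape_roll, bracket, screwdriver, screw_jar, offcut from where it was at the start of the episode above 0.03 m).
It also fails if it takes over 64 s, if anything falls off the work surface, if the arm or the gripper's body presses on something with over 40 N, if the wrist force passes 120 N, or if a joint passes its speed limit or range.

## Working session

There is one attempt and no reset: what is moved stays moved. The work goes in short steps, Python scripts to look and compute and a tool call to move; the robot and the scene stay as the last step left them, time stands still between calls to the robot, and variables do not carry over. Pictures are saved under pics/ and viewed, and the job is handed in when it is done.

Besides the shell and the picture viewer there is one more tool, called after "Call:" as a command line: name --argument value ..., lists and objects as JSON in quotes. drive_tool: Moves the arm, as the interface text tells. Its arguments: {"type":"object","properties":{"increments":{"type":"array","items":{"type":"array","items":{"type":"array","items":{"type":"number"}}}},"force":{"type":"number"}},"required":["increments"]}

```bash
mkdir -p pics; python3 - <<'E'
from workcell import r
import cv2,numpy as np
for n in ("side","top"):
    d=r.get_image(n); cv2.imwrite(f"pics/{n}0.png",d["image"]); print(n,d["fx"],d["fy"],d["cx"],d["cy"],d["k1"],np.round(d["T"],4).tolist())
print(r.get_state())
E
```

```text
side 518.5650719128745 518.5650719128745 315.14918951871863 237.0461704013369 0.02779736872657222 [[0.7778, -0.3698, 0.5082, 0.148], [-0.6285, -0.4624, 0.6255, -0.5337], [0.0037, -0.8059, -0.592, 0.6757], [0.0, 0.0, 0.0, 1.0]]
top 531.487275691546 531.487275691546 316.0486747233615 234.89513952683296 -0.027602369388000134 [[0.13, -0.9656, 0.2253, 0.3923], [-0.9915, -0.128, 0.0234, 0.0052], [0.0063, -0.2264, -0.974, 1.0011], [0.0, 0.0, 0.0, 1.0]]
{'time': 0.1, 'qpos': array([ 1.06312106e+00,  2.64669094e-01,  1.60523305e+00, -6.71241148e-06,
        1.27372230e+00, -3.68823319e-02]), 'joint_vel': array([ 0.00042961, -0.00023288, -0.00224559, -0.00165263,  0.00013641,
       -0.00011024]), 'tau': array([ 8.46953608e-04, -5.03619111e+01, -3.58070111e+01,  7.30715389e-02,
        2.32797477e-02, -4.89125659e-05]), 'tcp_pos': array([0.30585251, 0.60100191, 0.23752077]), 'eef_rot': array([ 2.33227460e-01,  9.72421678e-01, -9.79333524e-04, -2.70111782e-04]), 'force': array([0.09979058, 0.52335379, 0.83729653]), 'moment': array([-0.00703306,  0.01739593, -0.00967057]), 'gripper_width': 0.08749764439247214}
```

View pics/side0.png

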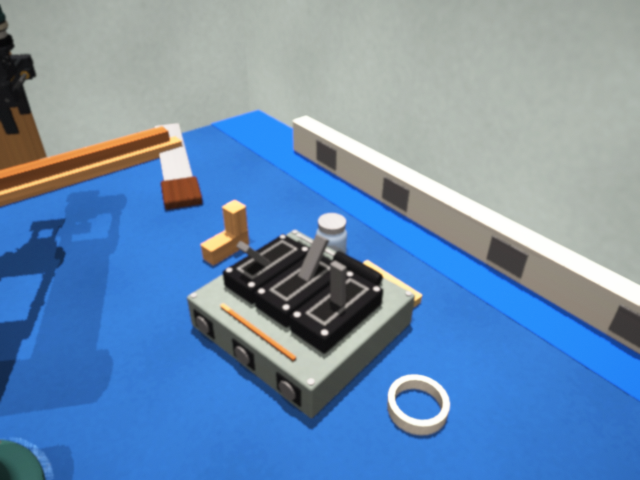

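View pics/top0.png

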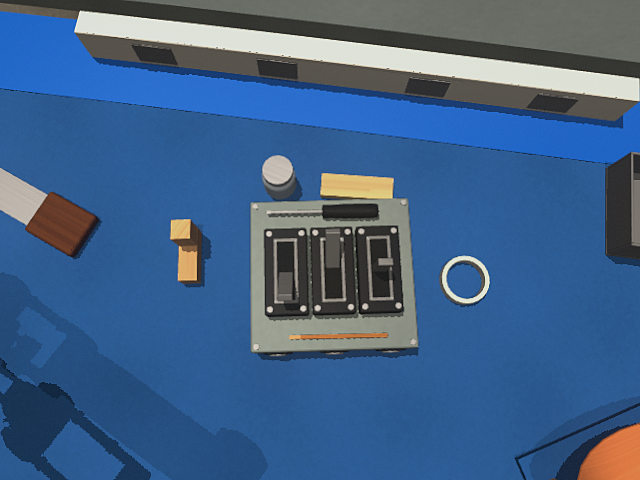

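```bash
python3 - <<'E'
import cv2
a=cv2.imread("pics/top0.png")[190:365,240:430]; cv2.imwrite("pics/topz.png",cv2.resize(a,None,fx=3.4,fy=3.4,interpolation=cv2.INTER_CUBIC))
a=cv2.imread("pics/side0.png")[200:420,180:430]; cv2.imwrite("pics/sidez.png",cv2.resize(a,None,fx=2.7,fy=2.7,interpolation=cv2.INTER_CUBIC))
E
```

```text
(no output)
```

View pics/topz.png

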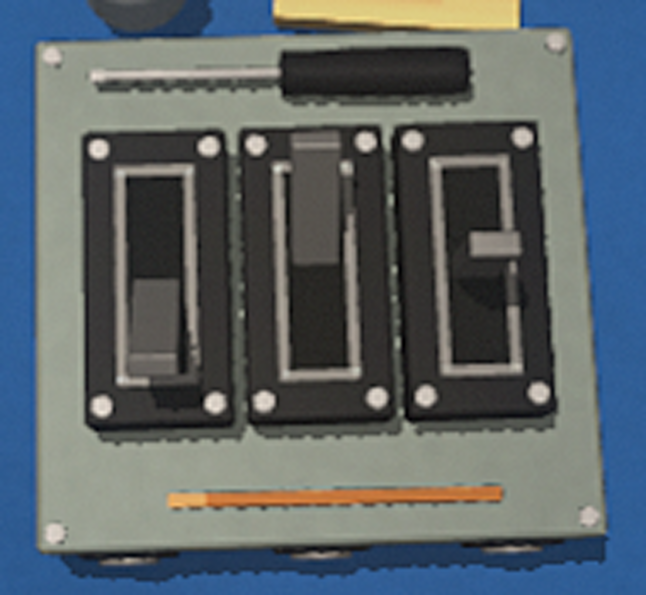

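View pics/sidez.png

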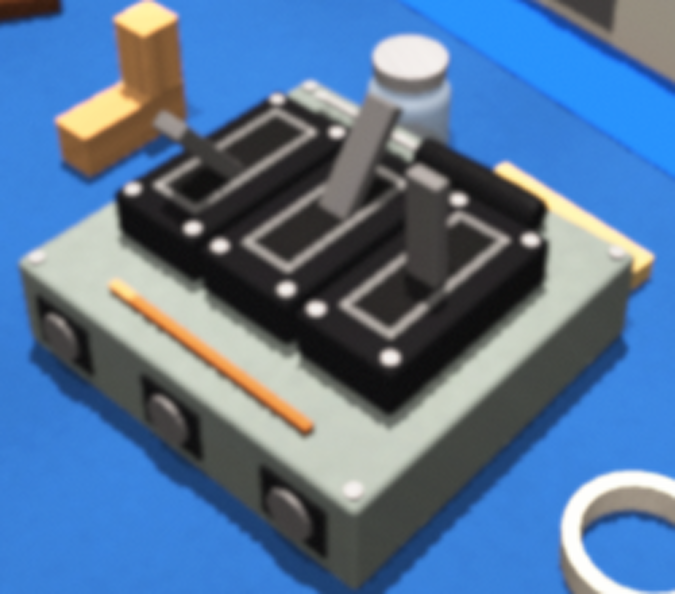

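Top view: the tripped breaker is the right one (screws at about px (361,231),(394,230),(398,305),(365,306), tip at about (386,262)). The middle one is ON, the left one OFF. The side view agrees (tip at about (338,266)).

```bash
cat > h.py <<'E'
import cv2,numpy as np
from scipy.spatial.transform import Rotation as R
C={"side":(518.565,315.149,237.046,0.027797,[[0.7778,-0.3698,0.5082,0.148],[-0.6285,-0.4624,0.6255,-0.5337],[0.0037,-0.8059,-0.592,0.6757]]),
"top":(531.487,316.0487,234.895,-0.027602,[[0.13,-0.9656,0.2253,0.3923],[-0.9915,-0.128,0.0234,0.0052],[0.0063,-0.2264,-0.974,1.0011]])}
def ray(n,p):
    f,cx,cy,k,T=C[n]; T=np.array(T)
    q=cv2.undistortPoints(np.array([[p]],float),np.array([[f,0,cx],[0,f,cy],[0,0,1]]),np.array([k,0,0,0.]))[0,0]
    d=T[:,:3]@np.array([q[0],q[1],1]); return T[:,3],d/np.linalg.norm(d)
def plane(n,p,z):
    o,d=ray(n,p); return o+d*(z-o[2])/d[2]
def tri(a,b):
    o1,d1=ray("top",a);o2,d2=ray("side",b)
    s=np.linalg.lstsq(np.c_[d1,-d2],o2-o1,rcond=None)[0]
    p,q=o1+s[0]*d1,o2+s[1]*d2
    return (p+q)/2,np.linalg.norm(p-q)
E
python3 - <<'E'
from h import *
np.set_printoptions(precision=4,suppress=True)
t=lambda x,y:(x/3.4+240-.35,y/3.4+190-.35); s=lambda x,y:(x/2.7+180-.3,y/2.7+200-.3)
T=[t(412,140),t(523,136),t(538,392),t(425,396)]; S=[s(458,200),s(530,240),s(390,357),s(316,309)]
P=[]
for a,b in zip(T,S): p,e=tri(a,b);P.append(p);print(p,e,plane("top",a,.105),plane("side",b,.105))
P=np.array([plane("top",a,.105) for a in T]);print("centre top",P.mean(0),"side",np.mean([plane("side",b,.105) for b in S],0))
v=(P[0]-P[3]+P[1]-P[2]);print("yaw",np.degrees(np.arctan2(v[1],v[0])))
L=[t(98,149),t(209,146),t(216,402),t(101,405)]
M=[t(256,145),t(367,141),t(377,398),t(263,401)]
for X in (L,M): print(np.mean([plane("top",a,.105) for a in X],0))
print("tips trip",tri(t(497,244),s(427,178)))
print("on",tri(t(316,140),s(381,105)))
print("off",tri(t(152,365),s(170,125)))
print("pencil",plane("top",t(170,500),.077),plane("top",t(502,492),.077))
E
```

```text
[ 0.6167 -0.0493  0.1056] 0.0002569340920879144 [ 0.617  -0.0494  0.105 ] [ 0.6171 -0.0487  0.105 ]
[ 0.6257 -0.1049  0.1062] 0.0011758892071752518 [ 0.6265 -0.1054  0.105 ] [ 0.6261 -0.1038  0.105 ]
[ 0.4976 -0.1254  0.1064] 0.00022531634765932676 [ 0.4977 -0.1255  0.105 ] [ 0.4986 -0.1245  0.105 ]
[ 0.4885 -0.0702  0.106 ] 0.0003186801808898799 [ 0.4884 -0.0702  0.105 ] [ 0.4892 -0.0694  0.105 ]
centre top [ 0.5574 -0.0876  0.105 ] side [ 0.5577 -0.0866  0.105 ]
yaw 9.046924518294004
[0.5317 0.0703 0.105 ]
[ 0.5443 -0.0088  0.105 ]
tips trip (array([ 0.5538, -0.0889,  0.1813]), np.float64(0.0005288003130897863))
on (array([0.5957, 0.0003, 0.1612]), np.float64(0.002641164230153813))
off (array([0.4799, 0.0617, 0.1638]), np.float64(4.59047479998921e-05))
pencil [0.4229 0.0489 0.077 ] [ 0.4485 -0.1165  0.077 ]
```

```bash
cat >> h.py <<'E'
YAW=np.radians(9.1); O=np.array([0.5575,-0.087,0.092])
B=np.array([[np.cos(YAW),-np.sin(YAW),0],[np.sin(YAW),np.cos(YAW),0],[0,0,1]])
def show():
    from workcell import r
    s=r.get_state(); np.set_printoptions(precision=4,suppress=True)
    Rt=R.from_quat(s["eef_rot"]).as_matrix()
    print("t",s["time"],"tcp box",B.T@(s["tcp_pos"]-O)+[0,0,.092],"F box",B.T@s["force"],"w",s["gripper_width"],"q",s["qpos"])
    return s,Rt
def shift(goal,s,Rt):
    return Rt.T@(O*[1,1,0]+B@np.array(goal)-s["tcp_pos"])
E
python3 - <<'E'
from h import *
s,Rt=show(); print(shift([.045,0,.25],s,Rt))
G=B@np.array([[-1,0,0],[0,1,0],[0,0,-1]]).astype(float)
print(np.degrees(R.from_matrix(Rt.T@G).as_rotvec()))
E
```

```text
t 0.1 tcp box [-0.1397  0.7191  0.2375] F box [0.1813 0.501  0.8373] w 0.08749764439247214 q [ 1.0631  0.2647  1.6052 -0.      1.2737 -0.0369]
[-0.5727 -0.4725 -0.0116]
[ -0.1112  -0.0404 -36.0743]
```

Call:
drive_tool --increments '[[[0,0,-2,-0.014,-0.012,-0.003,0],[0,0,-4,-0.04,-0.033,-0.01,0],[0,0,-7,-0.075,-0.062,-0.012,0],[0,0,-10,-0.11,-0.091,-0.012,0],[0,0,-13,-0.145,-0.12,-0.012,0],[0,0,-16,-0.18,-0.149,-0.012,0],[0,0,-19,-0.215,-0.178,-0.012,0],[0,0,-22,-0.25,-0.207,-0.012,0],[0,0,-25,-0.285,-0.236,-0.012,0],[0,0,-28,-0.32,-0.265,-0.012,0],[0,0,-31,-0.355,-0.294,-0.012,0],[0,0,-34,-0.39,-0.323,-0.012,0],[0,0,-36,-0.425,-0.352,-0.012,0],[0,0,-36,-0.46,-0.381,-0.012,0],[0,0,-36,-0.495,-0.41,-0.012,0],[0,0,-36,-0.53,-0.438,-0.012,0],[0,0,-36,-0.557,-0.46,-0.012,0],[0,0,-36,-0.573,-0.473,-0.012,0],[0,0,-36,-0.573,-0.473,-0.012,0],[0,0,-36,-0.573,-0.473,-0.012,0]]]' --force 20

```text
time: 2.1
tcp_pos: [0.6018, -0.0793, 0.2502]
eef_rot: [-0.078, 0.997, 0.001, -0.001]
force: [0.1, -0.2, -0.7]
gripper_width: 0.0006
```

```bash
python3 - <<'E'
from h import *
s,Rt=show(); print(shift([.040,0,.15],s,Rt),B.T@Rt)
from workcell import r
for n in ("side","top"):
    cv2.imwrite(f"pics/{n}1.png",r.get_image(n)["image"][150:400,150:450])
a=np.hstack([cv2.imread("pics/side1.png"),cv2.imread("pics/top1.png")]);cv2.imwrite("pics/both1.png",cv2.resize(a,None,fx=1.3,fy=1.3))
E
```

```text
t 2.1 tcp box [0.045  0.0006 0.2502] F box [ 0.018  -0.2133 -0.7324] w 0.0006103368321692412 q [-0.1725  0.1305  1.7409  0.0009  1.2717 -1.9005]
[ 0.0049 -0.0007  0.1002] [[-1.      0.0019 -0.0011]
 [ 0.0019  1.      0.0013]
 [ 0.0011  0.0013 -1.    ]]
```

View pics/both1.png

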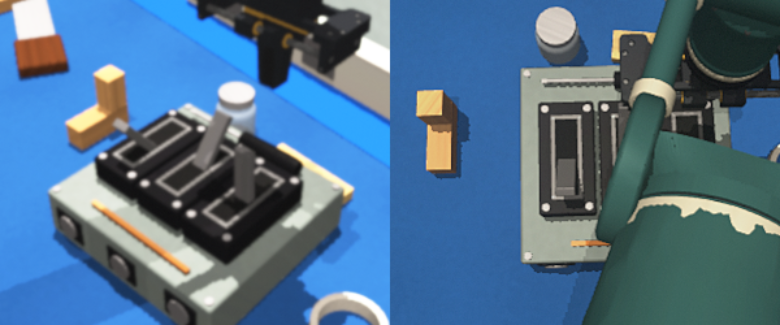

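The side view shows the shut fingers above and behind the tripped lever, all clear. Next I descend.

Call:
drive_tool --increments '[[[0,0,0,0,0,0.02,0],[0,0,0,0,0,0.05,0],[0,0,0,0,0,0.08,0],[0,0,0,0,0,0.1,0],[0,0,0,0,0,0.1,0],[0,0,0,0,0,0.1,0]]]'

```text
time: 2.8
tcp_pos: [0.602, -0.0787, 0.151]
eef_rot: [-0.079, 0.997, 0.0, -0.0]
force: [-0.8, -0.1, 0.2]
gripper_width: 0.0006
```

Call:
drive_tool --increments '[[[0,0,0,0.005,0,0,0],[0,0,0,0.01,0,0,0],[0,0,0,0.015,0,0,0],[0,0,0,0.02,0,0,0],[0,0,0,0.024,0,0,0],[0,0,0,0.027,0,0,0],[0,0,0,0.03,0,0,0],[0,0,0,0.033,0,0,0],[0,0,0,0.033,0,0,0]]]'

```text
time: 3.7
tcp_pos: [0.5696, -0.0852, 0.1508]
eef_rot: [-0.079, 0.997, -0.0, 0.0]
force: [-0.0, 0.3, 1.0]
gripper_width: 0.0006
```

```bash
python3 - <<'E'
from h import *
show()
from workcell import r
for n in ("side",):
    cv2.imwrite(f"pics/side2.png",cv2.resize(r.get_image(n)["image"][180:380,200:450],None,fx=2.6,fy=2.6))
E
```

```text
t 3.7 tcp box [ 0.0122 -0.0001  0.1508] F box [0.0507 0.34   1.0286] w 0.000567739348145785 q [-0.1916  0.149   1.9104 -0.      1.0819 -1.9199]
```

View pics/side2.png

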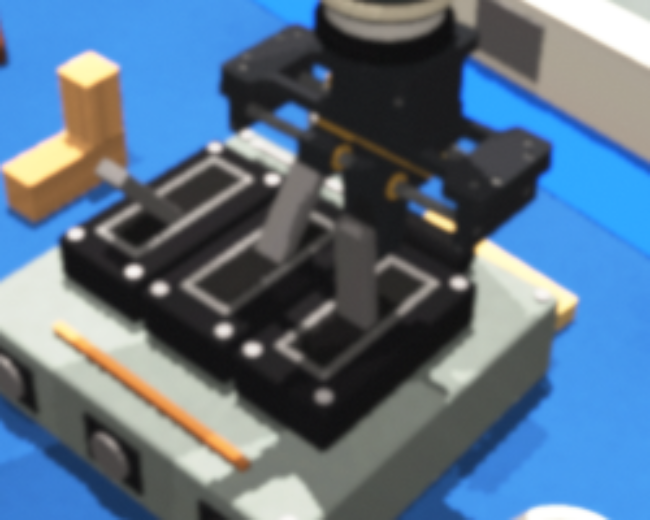

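The fingers are at the lever face with no load. I push OFF in small steps and watch the force.

Call:
drive_tool --increments '[[[0,0,0,0.001,0,0,0],[0,0,0,0.002,0,0,0],[0,0,0,0.003,0,0,0],[0,0,0,0.003,0,0,0]]]'

```text
time: 4.15
tcp_pos: [0.5667, -0.0856, 0.1507]
eef_rot: [-0.079, 0.997, -0.0, 0.0]
force: [1.1, -0.1, 0.9]
gripper_width: 0.0005
```

Call:
drive_tool --increments '[[[0,0,0,0.001,0,0,0],[0,0,0,0.002,0,0,0],[0,0,0,0.002,0,0,0]]]'

```text
time: 4.45
tcp_pos: [0.5646, -0.0859, 0.1507]
eef_rot: [-0.079, 0.997, -0.0, -0.0]
force: [0.4, -0.8, 0.1]
gripper_width: 0.0003
```

```bash
python3 - <<'E'
from h import *
show()
E
```

```text
t 4.45 tcp box [ 0.0072 -0.      0.1507] F box [ 0.251  -0.8397  0.0642] w 0.0003103810981091923 q [-0.1946  0.1406  1.9204 -0.0001  1.0808 -1.9228]
```

Call:
drive_tool --increments '[[[0,0,0,0.001,0,0,0],[0,0,0,0.002,0,0,0],[0,0,0,0.002,0,0,0]]]'

```text
time: 4.75
tcp_pos: [0.5625, -0.0861, 0.1506]
eef_rot: [-0.079, 0.997, 0.0, -0.0]
force: [1.5, 0.5, -0.1]
gripper_width: 0.0006
```

Call:
drive_tool --increments '[[[0,0,0,0.001,0,0,0],[0,0,0,0.002,0,0,0],[0,0,0,0.002,0,0,0]]]'

```text
time: 5.05
tcp_pos: [0.5606, -0.0864, 0.1507]
eef_rot: [-0.079, 0.997, 0.0, -0.0]
force: [0.7, -0.2, -1.1]
gripper_width: 0.0005
```

Call:
drive_tool --increments '[[[0,0,0,0.001,0,0,0],[0,0,0,0.002,0,0,0],[0,0,0,0.002,0,0,0]]]'

```text
time: 5.35
tcp_pos: [0.5587, -0.0868, 0.1507]
eef_rot: [-0.079, 0.997, 0.0, -0.0]
force: [0.8, 0.8, -0.8]
gripper_width: 0.0005
```

Call:
drive_tool --increments '[[[0,0,0,0.001,0,0,0],[0,0,0,0.002,0,0,0],[0,0,0,0.002,0,0,0]]]'

```text
time: 5.65
tcp_pos: [0.5567, -0.0871, 0.1507]
eef_rot: [-0.079, 0.997, 0.0, -0.0]
force: [0.3, 0.2, -0.6]
gripper_width: 0.0006
```

Call:
drive_tool --increments '[[[0,0,0,0.001,0,0,0],[0,0,0,0.002,0,0,0],[0,0,0,0.002,0,0,0]]]'

```text
time: 5.95
tcp_pos: [0.5549, -0.0874, 0.1508]
eef_rot: [-0.079, 0.997, -0.0, 0.0]
force: [1.6, 0.3, -0.3]
gripper_width: 0.0002
```

Call:
drive_tool --increments '[[[0,0,0,0.001,0,0,0],[0,0,0,0.002,0,0,0],[0,0,0,0.002,0,0,0]]]'

```text
time: 6.25
tcp_pos: [0.5537, -0.0877, 0.151]
eef_rot: [-0.079, 0.997, -0.0, 0.001]
force: [5.1, 1.2, -1.3]
gripper_width: 0.0005
```

Call:
drive_tool --increments '[[[0,0,0,0.001,0,0,0],[0,0,0,0.002,0,0,0],[0,0,0,0.002,0,0,0],[0,0,0,0.002,0,0,0]]]'

```text
time: 6.65
tcp_pos: [0.5528, -0.0879, 0.1514]
eef_rot: [-0.079, 0.997, -0.0, 0.002]
force: [7.7, 2.2, -1.1]
gripper_width: 0.0003
```

Call:
drive_tool --increments '[[[0,0,0,0.001,0,0,0],[0,0,0,0.002,0,0,0],[0,0,0,0.002,0,0,0],[0,0,0,0.002,0,0,0]]]'

```text
time: 7.05
tcp_pos: [0.5518, -0.0881, 0.1518]
eef_rot: [-0.079, 0.997, -0.0, 0.003]
force: [10.1, 2.9, -2.3]
gripper_width: 0.0004
```

Call:
drive_tool --increments '[[[0,0,0,0.001,0,0,0],[0,0,0,0.002,0,0,0],[0,0,0,0.002,0,0,0],[0,0,0,0.002,0,0,0]]]'

```text
time: 7.45
tcp_pos: [0.5507, -0.0884, 0.1521]
eef_rot: [-0.079, 0.997, -0.0, 0.004]
force: [10.8, 2.8, -2.9]
gripper_width: 0.0002
```

Call:
drive_tool --increments '[[[0,0,0,0.001,0,0,0],[0,0,0,0.002,0,0,0],[0,0,0,0.002,0,0,0],[0,0,0,0.002,0,0,0]]]'

```text
time: 7.85
tcp_pos: [0.5495, -0.0887, 0.1524]
eef_rot: [-0.078, 0.997, -0.0, 0.005]
force: [12.5, 3.1, -4.2]
gripper_width: 0.0004
```

Call:
drive_tool --increments '[[[0,0,0,0.001,0,0,0],[0,0,0,0.002,0,0,0],[0,0,0,0.002,0,0,0],[0,0,0,0.002,0,0,0]]]'

```text
time: 8.25
tcp_pos: [0.5486, -0.0889, 0.1528]
eef_rot: [-0.078, 0.997, -0.0, 0.006]
force: [15.6, 4.0, -3.8]
gripper_width: 0.0006
```

Call:
drive_tool --increments '[[[0,0,0,0,0,0,0],[0,0,0,0,0,0,0],[0,0,0,0,0,0,0],[0,0,0,0,0,0,0]]]'

```text
time: 8.65
tcp_pos: [0.5486, -0.0889, 0.1528]
eef_rot: [-0.078, 0.997, -0.0, 0.006]
force: [16.8, 4.0, -3.6]
gripper_width: 0.0004
```

```bash
python3 - <<'E'
from h import *
s,_=show();print(np.linalg.norm(s['force']))
E
```

```text
t 8.65 tcp box [-0.009  -0.0005  0.1528] F box [17.2114  1.262  -3.56  ] w 0.00043529948977722403 q [-0.2072  0.1023  1.9592  0.0033  1.0678 -1.9365]
17.62093996397258
```

The push was steady at 16–17.5 N. Next I back off, rise, cross over and come down on the OFF side.

Call:
drive_tool --increments '[[[0,0,0,-0.004,0,0,0],[0,0,0,-0.01,0,0,0],[0,0,0,-0.02,0,0,0],[0,0,0,-0.035,0,0,0],[0,0,0,-0.05,0,0,0],[0,0,0,-0.05,0,-0.02,0],[0,0,0,-0.05,0,-0.05,0],[0,0,0,-0.05,0,-0.065,0],[0,0,0,-0.05,0,-0.065,0]]]'

```text
time: 9.55
tcp_pos: [0.5938, -0.0818, 0.2181]
eef_rot: [-0.079, 0.997, -0.001, 0.002]
force: [0.2, -0.0, -0.5]
gripper_width: 0.0002
```

```bash
python3 - <<'E'
from h import *
s,Rt=show();print(shift([-.06,0,.215],s,Rt))
from workcell import r
cv2.imwrite(f"pics/side3.png",cv2.resize(r.get_image("side")["image"][180:380,200:450],None,fx=2.6,fy=2.6))
E
```

```text
t 9.55 tcp box [ 0.0366 -0.0006  0.2181] F box [ 0.2309 -0.0615 -0.4688] w 0.00019756429760891875 q [-0.1783  0.1336  1.7973 -0.0003  1.2069 -1.9065]
[0.0966 0.0005 0.0028]
```

View pics/side3.png

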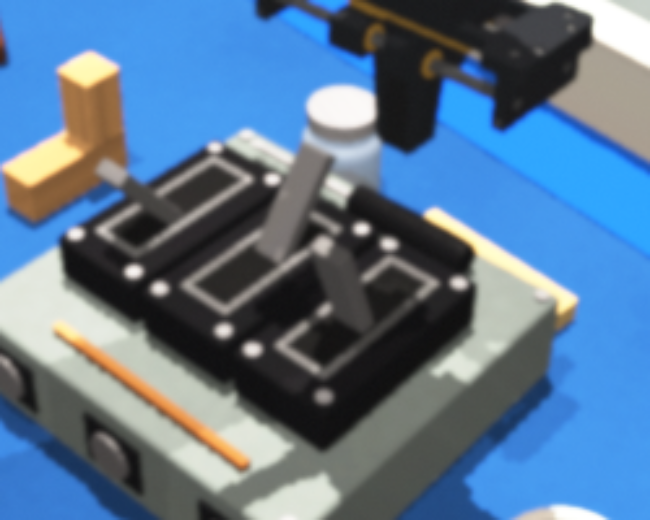

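The lever is leaning OFF (tip at zoomed px (322,245)) and the neighbours are unchanged. I cross over now.

Call:
drive_tool --increments '[[[0,0,0,0.015,0,0,0],[0,0,0,0.045,0,0,0],[0,0,0,0.075,0,0,0],[0,0,0,0.1,0,0,0],[0,0,0,0.105,0,0,0],[0,0,0,0.105,0,0.02,0],[0,0,0,0.105,0,0.05,0],[0,0,0,0.105,0,0.068,0],[0,0,0,0.105,0,0.068,0],[0,0,0,0.105,0,0.068,0]]]'

```text
time: 10.6
tcp_pos: [0.4886, -0.0978, 0.147]
eef_rot: [-0.079, 0.997, 0.0, -0.001]
force: [-0.7, 0.9, 0.9]
gripper_width: 0.0005
```

```bash
python3 - <<'E'
from h import *
s,Rt=show()
from workcell import r
cv2.imwrite(f"pics/side4.png",cv2.resize(r.get_image("side")["image"][180:380,200:450],None,fx=2.6,fy=2.6))
E
```

```text
t 10.6 tcp box [-0.0697  0.0003  0.147 ] F box [-0.5231  1.0392  0.9438] w 0.0004964241947204145 q [-0.2475  0.0081  2.0704  0.0001  1.0648 -1.9759]
```

View pics/side4.png

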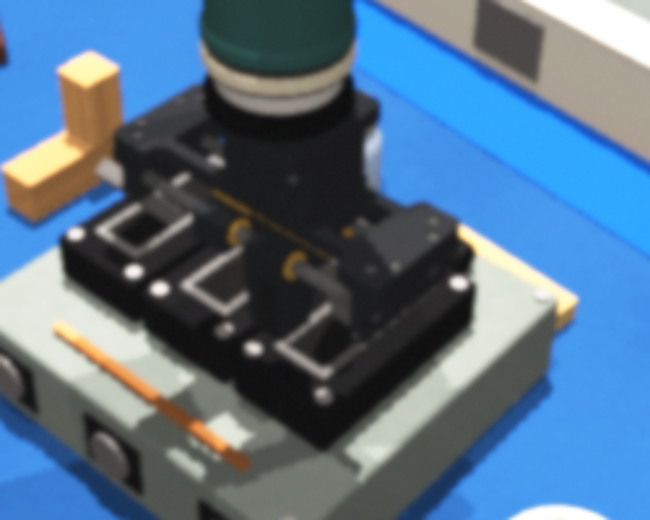

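Call:
drive_tool --increments '[[[0,0,0,-0.005,0,0,0],[0,0,0,-0.012,0,0,0],[0,0,0,-0.018,0,0,0],[0,0,0,-0.023,0,0,0],[0,0,0,-0.028,0,0,0],[0,0,0,-0.033,0,0,0],[0,0,0,-0.038,0,0,0],[0,0,0,-0.043,0,0,0],[0,0,0,-0.048,0,0,0],[0,0,0,-0.053,0,0,0],[0,0,0,-0.055,0,0,0],[0,0,0,-0.055,0,0,0]]]'

```text
time: 11.85
tcp_pos: [0.5434, -0.0892, 0.1477]
eef_rot: [-0.079, 0.997, 0.0, 0.0]
force: [-0.4, -0.1, -0.3]
gripper_width: 0.0005
```

Call:
drive_tool --increments '[[[0,0,0,-0.002,0,0,0],[0,0,0,-0.004,0,0,0],[0,0,0,-0.004,0,0,0]]]'

```text
time: 12.15
tcp_pos: [0.5471, -0.0886, 0.1477]
eef_rot: [-0.079, 0.997, 0.0, 0.0]
force: [0.0, 0.9, 0.7]
gripper_width: 0.0003
```

Call:
drive_tool --increments '[[[0,0,0,-0.001,0,0,0],[0,0,0,-0.003,0,0,0],[0,0,0,-0.003,0,0,0]]]'

```text
time: 12.45
tcp_pos: [0.5501, -0.0881, 0.1477]
eef_rot: [-0.079, 0.997, 0.0, 0.0]
force: [-0.3, 0.3, 0.6]
gripper_width: 0.0008
```

Call:
drive_tool --increments '[[[0,0,0,-0.001,0,0,0],[0,0,0,-0.003,0,0,0],[0,0,0,-0.003,0,0,0]]]'

```text
time: 12.75
tcp_pos: [0.5531, -0.0877, 0.1476]
eef_rot: [-0.079, 0.997, 0.0, 0.0]
force: [-0.7, 0.5, 0.1]
gripper_width: 0.0
```

Call:
drive_tool --increments '[[[0,0,0,-0.001,0,0,0],[0,0,0,-0.003,0,0,0],[0,0,0,-0.003,0,0,0]]]'

```text
time: 13.05
tcp_pos: [0.556, -0.0872, 0.1476]
eef_rot: [-0.079, 0.997, 0.0, -0.0]
force: [-0.7, -0.1, -0.2]
gripper_width: 0.0005
```

Call:
drive_tool --increments '[[[0,0,0,-0.001,0,0,0],[0,0,0,-0.003,0,0,0],[0,0,0,-0.003,0,0,0]]]'

```text
time: 13.35
tcp_pos: [0.5583, -0.0868, 0.1474]
eef_rot: [-0.079, 0.997, 0.0, -0.001]
force: [-3.2, -1.5, -0.6]
gripper_width: 0.0006
```

Call:
drive_tool --increments '[[[0,0,0,-0.001,0,0,0],[0,0,0,-0.002,0,0,0],[0,0,0,-0.002,0,0,0],[0,0,0,-0.002,0,0,0]]]'

```text
time: 13.75
tcp_pos: [0.5594, -0.0866, 0.1472]
eef_rot: [-0.079, 0.997, 0.0, -0.002]
force: [-5.7, -1.3, 0.5]
gripper_width: 0.0001
```

Call:
drive_tool --increments '[[[0,0,0,-0.001,0,0,0],[0,0,0,-0.002,0,0,0],[0,0,0,-0.002,0,0,0],[0,0,0,-0.002,0,0,0]]]'

```text
time: 14.15
tcp_pos: [0.5599, -0.0865, 0.147]
eef_rot: [-0.079, 0.997, 0.0, -0.003]
force: [-9.3, -1.7, 3.0]
gripper_width: 0.0005
```

Call:
drive_tool --increments '[[[0,0,0,-0.001,0,0,0],[0,0,0,-0.001,0,0,0],[0,0,0,-0.001,0,0,0]]]'

```text
time: 14.45
tcp_pos: [0.5601, -0.0865, 0.1469]
eef_rot: [-0.079, 0.997, 0.0, -0.004]
force: [-11.9, -3.1, 3.9]
gripper_width: 0.0005
```

```bash
python3 - <<'E'
from h import *
s,Rt=show()
from workcell import r
cv2.imwrite(f"pics/side5.png",cv2.resize(r.get_image("side")["image"][180:380,200:450],None,fx=2.6,fy=2.6))
E
```

```text
t 14.45 tcp box [0.0027 0.0001 0.1469] F box [-12.2403  -1.1654   3.9139] w 0.0005027471340945458 q [-0.1958  0.1413  1.9272 -0.0024  1.081  -1.9234]
```

View pics/side5.png

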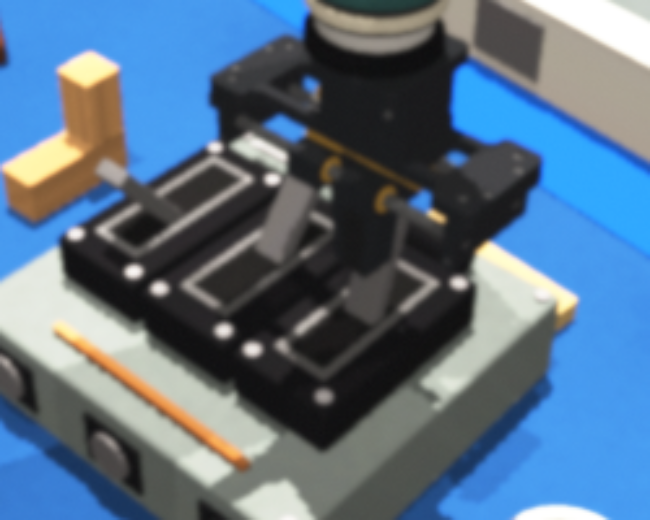

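The force reached 12.7 N at about 0.31 rad with almost no further travel. The click needs only 7–9 N, so this looks like the block and the lever is probably not reset. I won't force it. I'll back off, look, and repeat the OFF push higher on the lever for more leverage.

Call:
drive_tool --increments '[[[0,0,0,0.004,0,0,0],[0,0,0,0.01,0,0,0],[0,0,0,0.025,0,0,0],[0,0,0,0.04,0,-0.01,0],[0,0,0,0.04,0,-0.04,0],[0,0,0,0.04,0,-0.07,0],[0,0,0,0.04,0,-0.07,0]]]'

```text
time: 15.2
tcp_pos: [0.527, -0.0931, 0.2231]
eef_rot: [-0.079, 0.997, -0.001, 0.005]
force: [0.2, -0.7, 0.4]
gripper_width: 0.0006
```

```bash
python3 - <<'E'
from h import *
s,Rt=show()
from workcell import r
cv2.imwrite(f"pics/side6.png",cv2.resize(r.get_image("side")["image"][180:380,200:450],None,fx=2.6,fy=2.6))
E
```

```text
t 15.2 tcp box [-0.0311 -0.0012  0.2231] F box [ 0.1244 -0.7308  0.4249] w 0.0006174904620703785 q [-0.2214  0.0031  1.9271  0.0002  1.2011 -1.9496]
```

View pics/side6.png

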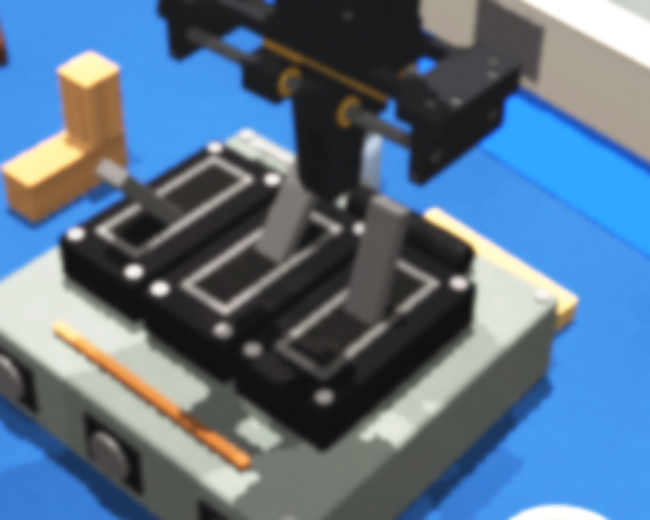

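```bash
python3 - <<'E'
from h import *
for nm,p in (("t0",(427/2.7+180,178/2.7+200)),("off",(322/2.6+200,245/2.6+180)),("now",(388/2.6+200,203/2.6+180))):
    o,d=ray("side",p); o=B.T@(o-O); d=B.T@d; q=o-d*o[1]/d[1]; print(nm,q,np.arctan2(q[0],q[2]))
s,Rt=show();print(shift([.06,0,.223],s,Rt))
G=B@np.diag([-1.,1,-1]); print(np.degrees(R.from_matrix(Rt.T@G).as_rotvec()))
E
```

```text
t0 [-0.00199781  0.          0.08671172] -0.023035579681430562
off [-0.03477097  0.          0.09100161] -0.3649735588765144
now [0.02455131 0.         0.08611379] 0.2777345616722093
t 15.25 tcp box [-0.0322 -0.0007  0.2207] F box [-0.5515  0.0449 -0.7171] w 0.0004214126555855386 q [-0.2214  0.0048  1.9299  0.0002  1.2002 -1.9496]
[-0.0922  0.0008 -0.0017]
[-0.1338  0.3631 -0.0829]
```

Call:
drive_tool --increments '[[[0,0,0,-0.02,0,0,0],[0,0,0,-0.05,0,0,0],[0,0,0,-0.08,0,0,0],[0,0,0,-0.1,0,0,0],[0,0,0,-0.102,0,0,0],[0,0,0,-0.102,0,0.02,0],[0,0,0,-0.102,0,0.045,0],[0,0,0,-0.102,0,0.06,0],[0,0,0,-0.102,0,0.06,0],[0,0,0,-0.096,0,0.06,0],[0,0,0,-0.09,0,0.06,0],[0,0,0,-0.084,0,0.06,0],[0,0,0,-0.078,0,0.06,0],[0,0,0,-0.072,0,0.06,0],[0,0,0,-0.066,0,0.06,0],[0,0,0,-0.06,0,0.06,0],[0,0,0,-0.054,0,0.06,0],[0,0,0,-0.048,0,0.06,0],[0,0,0,-0.044,0,0.06,0],[0,0,0,-0.044,0,0.06,0]]]'

```text
time: 17.25
tcp_pos: [0.5669, -0.0855, 0.1575]
eef_rot: [-0.079, 0.997, 0.0, -0.0]
force: [0.1, -0.3, 1.3]
gripper_width: 0.0004
```

```bash
python3 - <<'E'
from h import *
s,Rt=show()
E
```

```text
t 17.25 tcp box [0.0095 0.     0.1575] F box [ 0.0251 -0.3416  1.2805] w 0.00036048103198572153 q [-0.193   0.1384  1.9092 -0.0002  1.0948 -1.921 ]
```

Call:
drive_tool --increments '[[[0,0,0,0.002,0,0,0],[0,0,0,0.004,0,0,0],[0,0,0,0.006,0,0,0],[0,0,0,0.008,0,0,0],[0,0,0,0.01,0,0,0],[0,0,0,0.01,0,0,0]]]'

```text
time: 17.85
tcp_pos: [0.5575, -0.087, 0.1576]
eef_rot: [-0.079, 0.997, 0.0, -0.0]
force: [-0.0, 1.0, -0.3]
gripper_width: 0.0006
```

Call:
drive_tool --increments '[[[0,0,0,0.001,0,0,0],[0,0,0,0.003,0,0,0],[0,0,0,0.003,0,0,0]]]'

```text
time: 18.15
tcp_pos: [0.5547, -0.0875, 0.1577]
eef_rot: [-0.079, 0.997, -0.0, -0.0]
force: [-0.4, -1.1, 0.1]
gripper_width: 0.0002
```

Call:
drive_tool --increments '[[[0,0,0,0.001,0,0,0],[0,0,0,0.003,0,0,0],[0,0,0,0.003,0,0,0]]]'

```text
time: 18.45
tcp_pos: [0.5522, -0.0879, 0.1579]
eef_rot: [-0.079, 0.997, -0.0, 0.0]
force: [0.1, -0.4, -0.7]
gripper_width: 0.0005
```

Call:
drive_tool --increments '[[[0,0,0,0.001,0,0,0],[0,0,0,0.002,0,0,0],[0,0,0,0.002,0,0,0]]]'

```text
time: 18.75
tcp_pos: [0.5508, -0.0881, 0.1581]
eef_rot: [-0.079, 0.997, -0.0, 0.001]
force: [5.6, 1.4, -1.9]
gripper_width: 0.0002
```

Call:
drive_tool --increments '[[[0,0,0,0.001,0,0,0],[0,0,0,0.002,0,0,0],[0,0,0,0.002,0,0,0]]]'

```text
time: 19.05
tcp_pos: [0.5496, -0.0884, 0.1583]
eef_rot: [-0.079, 0.997, -0.0, 0.002]
force: [7.6, 1.7, -2.6]
gripper_width: 0.0008
```

Call:
drive_tool --increments '[[[0,0,0,0.001,0,0,0],[0,0,0,0.002,0,0,0],[0,0,0,0.002,0,0,0],[0,0,0,0.002,0,0,0]]]'

```text
time: 19.45
tcp_pos: [0.5484, -0.0886, 0.1586]
eef_rot: [-0.079, 0.997, -0.0, 0.003]
force: [8.3, 2.2, -2.7]
gripper_width: 0.0004
```

Call:
drive_tool --increments '[[[0,0,0,0.001,0,0,0],[0,0,0,0.002,0,0,0],[0,0,0,0.002,0,0,0],[0,0,0,0.002,0,0,0]]]'

```text
time: 19.85
tcp_pos: [0.5472, -0.0889, 0.1589]
eef_rot: [-0.079, 0.997, -0.0, 0.004]
force: [9.9, 1.8, -2.6]
gripper_width: 0.0004
```

Call:
drive_tool --increments '[[[0,0,0,0.001,0,0,0],[0,0,0,0.002,0,0,0],[0,0,0,0.002,0,0,0],[0,0,0,0.002,0,0,0]]]'

```text
time: 20.25
tcp_pos: [0.5463, -0.0891, 0.1593]
eef_rot: [-0.078, 0.997, -0.0, 0.005]
force: [12.6, 2.8, -3.8]
gripper_width: 0.0004
```

Call:
drive_tool --increments '[[[0,0,0,0.001,0,0,0],[0,0,0,0.002,0,0,0],[0,0,0,0.002,0,0,0],[0,0,0,0.002,0,0,0]]]'

```text
time: 20.65
tcp_pos: [0.5449, -0.0895, 0.1596]
eef_rot: [-0.078, 0.997, -0.0, 0.005]
force: [13.2, 2.7, -3.3]
gripper_width: 0.0005
```

Call:
drive_tool --increments '[[[0,0,0,0.001,0,0,0],[0,0,0,0.002,0,0,0],[0,0,0,0.002,0,0,0],[0,0,0,0.002,0,0,0]]]'

```text
time: 21.05
tcp_pos: [0.5439, -0.0897, 0.16]
eef_rot: [-0.078, 0.997, -0.0, 0.007]
force: [16.0, 3.1, -3.7]
gripper_width: 0.0005
```

Call:
drive_tool --increments '[[[0,0,0,0.0005,0,0,0],[0,0,0,0.0005,0,0,0],[0,0,0,0.0005,0,0,0],[0,0,0,0.0005,0,0,0]]]'

```text
time: 21.45
tcp_pos: [0.5438, -0.0898, 0.1601]
eef_rot: [-0.078, 0.997, -0.0, 0.007]
force: [17.1, 4.1, -4.8]
gripper_width: 0.0003
```

Call:
drive_tool --increments '[[[0,0,0,-0.001,0,0,0],[0,0,0,-0.001,0,0,0],[0,0,0,-0.001,0,0,0],[0,0,0,-0.006,0,0,0],[0,0,0,-0.012,0,0,0],[0,0,0,-0.02,0,0,0],[0,0,0,-0.035,0,0,0],[0,0,0,-0.055,0,0,0],[0,0,0,-0.055,0,-0.02,0],[0,0,0,-0.055,0,-0.045,0],[0,0,0,-0.055,0,-0.06,0],[0,0,0,-0.055,0,-0.06,0]]]'

```text
time: 22.65
tcp_pos: [0.5936, -0.0818, 0.22]
eef_rot: [-0.079, 0.997, -0.001, 0.002]
force: [0.9, -0.1, 0.2]
gripper_width: 0.0004
```

```bash
python3 - <<'E'
from h import *
s,Rt=show();print(shift([-.07,0,.22],s,Rt))
from workcell import r
cv2.imwrite(f"pics/side7.png",cv2.resize(r.get_image("side")["image"][180:380,200:450],None,fx=2.6,fy=2.6))
E
```

```text
t 22.65 tcp box [ 0.0365 -0.0005  0.22  ] F box [ 0.918  -0.2611  0.1938] w 0.0003998943659543953 q [-0.1783  0.132   1.7956 -0.0001  1.2102 -1.9067]
[ 0.1065  0.0004 -0.0004]
```

View pics/side7.png

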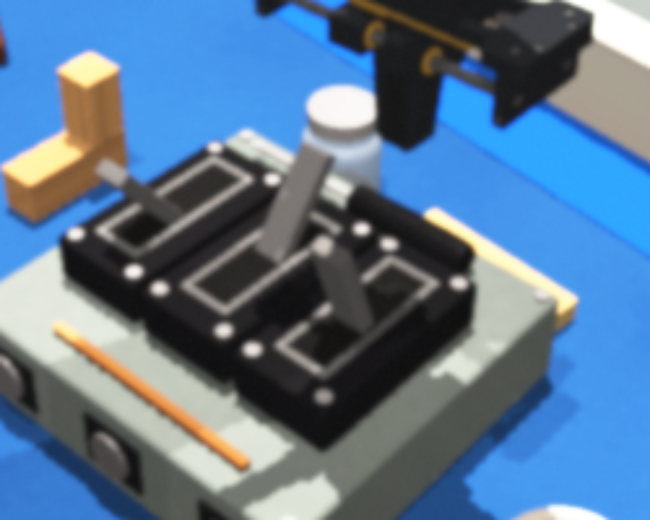

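Call:
drive_tool --increments '[[[0,0,0,0.015,0,0,0],[0,0,0,0.045,0,0,0],[0,0,0,0.075,0,0,0],[0,0,0,0.1,0,0,0],[0,0,0,0.106,0,0,0],[0,0,0,0.106,0,0.02,0],[0,0,0,0.106,0,0.045,0],[0,0,0,0.106,0,0.06,0],[0,0,0,0.106,0,0.06,0],[0,0,0,0.1,0,0.06,0],[0,0,0,0.094,0,0.06,0],[0,0,0,0.088,0,0.06,0],[0,0,0,0.082,0,0.06,0],[0,0,0,0.076,0,0.06,0],[0,0,0,0.07,0,0.06,0],[0,0,0,0.064,0,0.06,0],[0,0,0,0.058,0,0.06,0],[0,0,0,0.053,0,0.06,0],[0,0,0,0.05,0,0.06,0],[0,0,0,0.05,0,0.06,0]]]'

```text
time: 24.7
tcp_pos: [0.5431, -0.0893, 0.1576]
eef_rot: [-0.079, 0.997, -0.0, 0.0]
force: [-0.1, 0.7, -0.7]
gripper_width: 0.0006
```

Call:
drive_tool --increments '[[[0,0,0,-0.003,0,0,0],[0,0,0,-0.006,0,0,0],[0,0,0,-0.009,0,0,0],[0,0,0,-0.01,0,0,0],[0,0,0,-0.01,0,0,0]]]'

```text
time: 25.2
tcp_pos: [0.5526, -0.0878, 0.1576]
eef_rot: [-0.079, 0.997, 0.0, -0.0]
force: [-0.6, 0.7, 1.0]
gripper_width: 0.0004
```

Call:
drive_tool --increments '[[[0,0,0,-0.002,0,0,0],[0,0,0,-0.003,0,0,0],[0,0,0,-0.003,0,0,0]]]'

```text
time: 25.5
tcp_pos: [0.5554, -0.0873, 0.1576]
eef_rot: [-0.079, 0.997, -0.0, -0.0]
force: [-0.5, -0.0, 0.3]
gripper_width: 0.0005
```

```bash
python3 - <<'E'
from h import *
s,Rt=show()
E
```

```text
t 25.5 tcp box [-0.0021 -0.      0.1576] F box [-0.4822  0.0328  0.3432] w 0.000488673717826656 q [-0.2002  0.1174  1.9327 -0.      1.0915 -1.9286]
```

Call:
drive_tool --increments '[[[0,0,0,-0.001,0,0,0],[0,0,0,-0.003,0,0,0],[0,0,0,-0.003,0,0,0]]]'

```text
time: 25.8
tcp_pos: [0.5586, -0.0868, 0.1577]
eef_rot: [-0.079, 0.997, -0.0, 0.0]
force: [-0.6, 0.0, -0.6]
gripper_width: 0.0006
```

Call:
drive_tool --increments '[[[0,0,0,-0.001,0,0,0],[0,0,0,-0.003,0,0,0],[0,0,0,-0.003,0,0,0]]]'

```text
time: 26.1
tcp_pos: [0.5611, -0.0864, 0.1575]
eef_rot: [-0.079, 0.997, 0.0, -0.0]
force: [-1.9, 0.3, -1.3]
gripper_width: 0.0009
```

Call:
drive_tool --increments '[[[0,0,0,-0.001,0,0,0],[0,0,0,-0.002,0,0,0],[0,0,0,-0.002,0,0,0]]]'

```text
time: 26.4
tcp_pos: [0.5623, -0.0862, 0.1573]
eef_rot: [-0.079, 0.997, 0.0, -0.001]
force: [-4.0, -1.4, 0.3]
gripper_width: 0.0005
```

Call:
drive_tool --increments '[[[0,0,0,-0.001,0,0,0],[0,0,0,-0.002,0,0,0],[0,0,0,-0.002,0,0,0]]]'

```text
time: 26.7
tcp_pos: [0.5631, -0.0861, 0.157]
eef_rot: [-0.079, 0.997, 0.0, -0.003]
force: [-8.2, -2.5, 1.4]
gripper_width: 0.0004
```

Call:
drive_tool --increments '[[[0,0,0,-0.001,0,0,0],[0,0,0,-0.002,0,0,0],[0,0,0,-0.002,0,0,0]]]'

```text
time: 27.0
tcp_pos: [0.5654, -0.0857, 0.1567]
eef_rot: [-0.079, 0.997, 0.0, -0.002]
force: [-4.8, -1.7, -1.2]
gripper_width: 0.0008
```

Call:
drive_tool --increments '[[[0,0,0,-0.001,0,0,0],[0,0,0,-0.002,0,0,0],[0,0,0,-0.002,0,0,0]]]'

```text
time: 27.3
tcp_pos: [0.5678, -0.0852, 0.1567]
eef_rot: [-0.079, 0.997, 0.0, -0.002]
force: [-3.0, -1.1, -0.3]
gripper_width: 0.0003
```

Call:
drive_tool --increments '[[[0,0,0,-0.001,0,0,0],[0,0,0,-0.003,0,0,0],[0,0,0,-0.003,0,0,0]]]'

```text
time: 27.6
tcp_pos: [0.5719, -0.0846, 0.1573]
eef_rot: [-0.079, 0.997, 0.0, -0.0]
force: [-2.9, -0.8, -0.3]
gripper_width: 0.0006
```

Call:
drive_tool --increments '[[[0,0,0,-0.001,0,0,0],[0,0,0,-0.003,0,0,0],[0,0,0,-0.003,0,0,0]]]'

```text
time: 27.9
tcp_pos: [0.5768, -0.0841, 0.1584]
eef_rot: [-0.079, 0.997, -0.0, 0.002]
force: [-0.5, -0.3, -0.4]
gripper_width: 0.001
```

```bash
python3 - <<'E'
from h import *
s,Rt=show()
E
```

```text
t 27.9 tcp box [ 0.0195 -0.0002  0.1584] F box [-0.5437 -0.2173 -0.3533] w 0.0009559144288427422 q [-0.188   0.1525  1.8913  0.0008  1.0942 -1.9165]
```

It passed the click: the force peaked at about 8 N and fell to zero. I follow a little further to be sure.

Call:
drive_tool --increments '[[[0,0,0,-0.002,0,0,0],[0,0,0,-0.004,0,0,0],[0,0,0,-0.004,0,0,0]]]'

```text
time: 28.2
tcp_pos: [0.5802, -0.0835, 0.1583]
eef_rot: [-0.079, 0.997, -0.0, 0.001]
force: [0.3, -0.3, -0.6]
gripper_width: 0.0005
```

Call:
drive_tool --increments '[[[0,0,0,-0.002,0,0,0],[0,0,0,-0.003,0,0,0],[0,0,0,-0.003,0,0,0]]]'

```text
time: 28.5
tcp_pos: [0.5822, -0.0831, 0.1577]
eef_rot: [-0.079, 0.997, -0.0, 0.0]
force: [-0.8, 0.8, 1.0]
gripper_width: 0.0002
```

Now I back away to the robot side and rise.

Call:
drive_tool --increments '[[[0,0,0,0.01,0,0,0],[0,0,0,0.03,0,0,0],[0,0,0,0.055,0,0,0],[0,0,0,0.075,0,-0.02,0],[0,0,0,0.075,0,-0.06,0],[0,0,0,0.075,0,-0.1,0],[0,0,0,0.075,0,-0.14,0],[0,0,0,0.075,0,-0.16,0],[0,0,0,0.075,0,-0.16,0],[0,0,0,0.075,0,-0.16,0],[0,0,0,0.075,0,-0.16,0]]]'

```text
time: 29.6
tcp_pos: [0.5067, -0.0947, 0.3153]
eef_rot: [-0.079, 0.997, 0.001, -0.002]
force: [0.1, 0.3, -0.1]
gripper_width: 0.0004
```

```bash
python3 - <<'E'
from h import *
s,Rt=show()
from workcell import r
cv2.imwrite(f"pics/side8.png",cv2.resize(r.get_image("side")["image"][180:430,200:450],None,fx=2.3,fy=2.3))
E
```

```text
t 29.6 tcp box [-0.0514  0.0005  0.3153] F box [ 0.1118  0.3179 -0.1235] w 0.0004251973312646129 q [-0.233  -0.0782  1.836  -0.0001  1.3875 -1.9612]
```

View pics/side8.png

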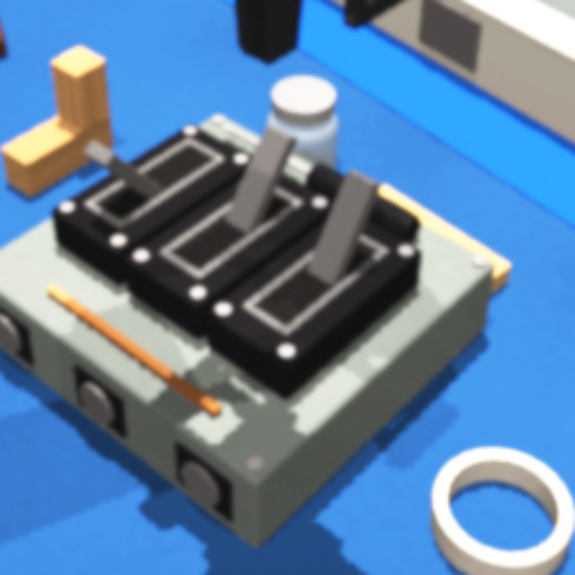

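```bash
python3 - <<'E'
from h import *
for nm,p,y in (("trip",(360/2.3+200,178/2.3+180),0),("on",(282/2.3+200,131/2.3+180),.08)):
    o,d=ray("side",p); o=B.T@(o-O); d=B.T@d; q=o+d*(y-o[1])/d[1]; print(nm,q,np.arctan2(q[0],q[2]))
from workcell import r
print(r.close_job())
E
```

```text
trip [0.04339368 0.         0.07634477] 0.5168533112055861
on [0.05393021 0.08       0.07090646] 0.6502395370377438
the job is handed in; nothing more can be done
None
```

I reset the tripped breaker (the right-hand one) and threw it on. It looks on, but my last angle reading did not clearly confirm it is past the limit. I handed the job in at about 30 s of the 64 s allowed.

- **Off push:** the first push held steady at 16–17.6 N, but it apparently did not release the catch. The throw to ON then stuck at about 0.31 rad with 12–13 N, so I backed off rather than force it. I pushed off again, higher on the lever. That push briefly reached about 18.2 N by the wrist sensor, just over the advised 18 N but under the 21 N limit.
- **On throw:** the second throw passed its click at about 8–9 N. The force then fell to zero, and it stayed near zero as I followed the lever about 5 mm further.
- **Final picture:** the tripped lever leans ON, about parallel to its ON neighbour. The OFF lever, the pencil and the other things in view look unmoved, and the arm is raised clear with no measurable force.
- **Check that did not agree:** my angle estimate from the side picture was 0.517 rad, against the 0.52 limit. The same method gave 0.65 rad for the ON lever, and I put its error at about ±0.03 rad or more. I handed in from the same script that printed this, so I did not measure again. I count the lever as on mainly because the force fell away after the click and because a lever past the click goes to 0.57 or more by itself.

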